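Move the medal curing rail on by one tray

TASK

Make room under the curing lamp: slide the tray that hangs there along the rail to the round marker. Then take the other tray with a medal off the bench, hook it on the rail at the square marker and slide it under the lamp until it stands opposite the pointed marker. The trays are thin and the medals lie loose: grip lightly, keep them level, knock nothing and leave the other things alone.

Things in the scene. Friction and masses are not known exactly. Their poses are not given: they have to be found in the camera images.
- curing_rail: Fixed rail: steel bar, 12 mm thick, 580 mm clear along y between two posts (26 x 18 mm, 186 mm high), axis 166.5 mm above the bench. Lamp hood over its middle, open at front and ends: canopy from y -107 to +107, x -4 to +87, underside 296 mm, top 338 mm up; back plate at x 78. Base 20 mm high, x -50 to 15. Origin: on the bench below the rail's middle; x away from the robot, y along the rail, z up.
- tray_hung: Aluminium tray: pan 104 (x) x 108 (y) mm, bail over it, hook and leaning grip on top, 175 mm tall. Origin: centre of underside; z up. The hook is open to +x, its lip ends 112 mm up at x 12; hung, the rail's axis lies at x 0, 121.5 mm above the origin. This one hangs on the rail under the hood, its underside 45 mm up; it carries a medal.
- tray_fresh: Aluminium tray: pan 104 (x) x 108 (y) mm, bail over it, hook and leaning grip on top, 175 mm tall. Origin: centre of underside; z up. The hook is open to +x, its lip ends 112 mm up at x 12; hung, the rail's axis lies at x 0, 121.5 mm above the origin. This one stands on the bench, turned up to 0.3 rad, and carries a medal; tray and medal weigh about 0.4 kg.
- tray_spare: The same kind of tray (104 x 108 x 175 mm), but empty, standing on the bench in front of the lamp; leave it alone. Origin: centre of the underside.
- medal_hung: Octagonal medal 90 x 90 x 8 mm lying loose in the hanging tray. Origin: centre of the underside. Not to be touched.
- medal_fresh: Octagonal medal 90 x 90 x 8 mm lying loose in the tray on the bench. Origin: centre of the underside. Not to be touched.
- mark_lamp: Pointed marker, a sloping steel plate 25 mm wide with a pointed tip, 38 mm high, at the base's front below the hood. Origin: on the bench, 70 mm in front of the rail's axis, at the marked place along the rail; axes as the rail's. The fresh tray's origin must end at the same y (along the rail).
- mark_round: Marker: sloping round steel plate of 36 mm, top 38 mm up, at the base's front near one end of the rail (either end). Origin and axes as for the pointed marker. The cured tray goes here: its origin at the same y along the rail.
- mark_square: Marker: sloping square steel plate of 36 mm, top 38 mm up, at the base's front near the other end of the rail. Origin and axes as for the pointed marker. Here the fresh tray is hooked on.
- tray_hung_grip (a point): Point in the hollow folded grip of the hanging tray, 17 mm in front (-x) of and 156 mm above the tray's origin; the grip is 23 mm wide (across y, flat sides), 12 mm thick, 46 mm long and leans 35 degrees to -x. Thin sheet: it bears a grip of 30 N and dents at 40 N. Press it on the rail with less than 20 N.
- tray_fresh_grip (a point): Point in the hollow folded grip of the standing tray, 17 mm in front (-x) of and 156 mm above the tray's origin; the grip is 23 mm wide (across y, flat sides), 12 mm thick, 46 mm long and leans 35 degrees to -x. Thin sheet: it bears a grip of 30 N and dents at 40 N. Press it on the rail with less than 20 N.
- jar: White jar with a cap, 38 mm across, 42 mm high, standing on the left; leave it alone. Origin: centre of the underside.
- weight: Brass ring weight, 42 mm across, 10 mm high, lying on the right; leave it alone. Origin: centre of the underside.
- scraper: Blade scraper, 118 mm long, 20 mm wide, 15 mm high, lying on the side of the bench where the fresh tray is not; leave it alone. Origin: centre of the underside, length along its y.

How it is judged:
By the outcome, as a careful person would: the job done as asked, in the order asked, and still so for the second after the job is handed in, with the robot touching nothing.
It also fails if it takes over 64 s, if anything falls off the work surface, if the arm or the gripper's body presses on something with over 40 N, if the wrist force passes 120 N, or if a joint passes its speed limit or range.

ROBOT

A 7-joint arm with a two-finger parallel gripper is mounted at the origin on a cart in front of the work surface, level with it; the furniture and walls round the work are solid. World frame = base frame: x ahead of the robot, y to its left, z up, the work surface at z = 0. Lengths are in m, angles in rad, forces in N, time in s.
With the tool pointing down it reaches from about 0.425 to 0.875 m from the base axis. Payload 4.7 kg.
Tool frame: the origin (TCP) lies at the very end of the fingers, on their centre line; the grasp point (between the pads) lies 19 mm behind it; z points along the fingers, y is the line along which they close (so a half turn about z gives the same grasp; the last joint's range is limited). The gripper opens to 85 mm and grips with 20 to 120 N. Pads are 22 mm wide; open, the fingers measure 114 mm over their backs; the gripper's body (76 mm by 85 mm) begins 54 mm behind the grasp point. The pads swing forward as they close: fully open they stand 13 mm farther back than shut.
Start: joints at [1.141, 0.321, -0.07, 1.45, 0.023, 1.371, -0.057], TCP at [0.279, -0.587, 0.231] pointing down, gripper open.
Joint ranges: [-2.86, 2.86], [-0.3, 2.09], [-1.38, 1.24], [0.06, 2.45], [-1.56, 4.7], [0.09, 2.05], [-2.69, 2.69]. Speed limits (rad/s): [2.57, 2.57, 3.14, 3.14, 3.14, 3.14, 3.14].

INTERFACE

Orientations are given as a unit quaternion [x, y, z, w].
In Python, from bench import arm, eyes gives the robot as it stands (arm), with the cameras (eyes).
- The arm moves only by the shell command python3 shift.py 'ROWS' [FORCE]. ROWS is a JSON list of rows, 1 to 8 of them, each of 7 numbers: a rotation vector rx, ry, rz in rad, then dx, dy, dz in m, then the opening from 0.0 (shut) to 1.0 (fully open); each row shifts and turns the commanded pose from where the row before left it, along the tool's axes as they then stand; what a row does not reach is not made up. A row lasts 1/12 s, in which the tool goes at most 0.0417 m and 0.125 rad, less where a joint would pass 70% of its speed; a pose out of reach is approached as far as the arm can. The fingers move at their own pace and stop on an object; FORCE is the grip in N (left out, the last holds). Time passes only in rows, so rows that do not move let the fingers close. It prints the time, the measured TCP pose, the force, the opening and the grip force at its end.
- arm.state(): the state, without advancing time (a new reading comes with each control period).
- eyes.snapshot(name): name is "scene" or "top"; returns a dict with "img" (480x640x3 uint8, red, green, blue), "vfov" (degrees; the focal length in pixels is half the picture's height over the tangent of half this angle, whatever the lens; pixels are square), "cx", "cy" (the principal point, pixels), "xyz" and "attitude" of the camera in the world. Camera axes: x right, y up, looking along -z (the intrinsics and any distortion apply to the point x, -y, -z); pixel columns grow to the right and rows downward; lengths in m; the calibration is good to about 2 mm. A picture is of the moment at which its call begins. There is no depth.
- arm.sign_off(): hands the job in; it is judged then, once.
The state is a dict: "time": time; "joint_positions": joint angles; "dq": joint speeds; "joint_efforts": joint torques, N m; "tcp_pos": TCP position; "orientation": TCP orientation; "ft_force": force on the tool from outside, world axes, zero at the start; "moment": the same for the moment, N m; "opening": opening from 0.0 (shut) to 1.0 (fully open); "grip_force": force on a finger pad.
Only numpy, scipy, OpenCV 4.12 (cv2) and the standard library are available. Lean on these libraries where they do the work, as an engineer would, in place of code of your own. Each camera call takes 0.05 s, during which the arm holds its last target. There are 200 camera calls.

## Working session

There is one attempt and no reset: what is moved stays moved. The work goes in short steps, Python scripts to look and compute and a shell command to move; the robot and the scene stay as the last step left them, time stands still between calls to the robot, and variables do not carry over. Pictures are saved under pics/ and viewed, at most 10 in all, crops included, and the job is handed in when it is done.

```bash
ls; mkdir -p pics
python3 - <<'E'
from bench import arm, eyes
import cv2
s=arm.state();print({k:s[k] for k in('time','tcp_pos','orientation','opening','ft_force')})
for n in('scene','top'):
    d=eyes.snapshot(n);cv2.imwrite(f'pics/{n}0.png',d['img'][...,::-1])
    print(n,{k:v for k,v in d.items() if k!='img'})
E
```

```text
bench.py
pics
shift.py
{'time': 0.0, 'tcp_pos': array([ 0.2787792 , -0.58655783,  0.23021345]), 'orientation': array([ 9.75485710e-01,  2.20060586e-01, -2.69481703e-04, -9.46246225e-04]), 'opening': 0.998199424207425, 'ft_force': array([0.33966699, 0.23190152, 1.07330663])}
scene {'vfov': 50.84102368447174, 'cx': 313.2546024048822, 'cy': 236.83163645584796, 'xyz': array([0.06105812, 0.7995537 , 0.8305982 ]), 'attitude': array([-0.1185867 ,  0.4308088 ,  0.86487951, -0.22874528])}
top {'vfov': 56.238309240053965, 'cx': 322.99654581961283, 'cy': 236.04619283740854, 'xyz': array([ 0.24720043, -0.00475549,  1.46081645]), 'attitude': array([ 0.06584809, -0.07050603, -0.69934023,  0.70824867])}
```

View pics/scene0.png

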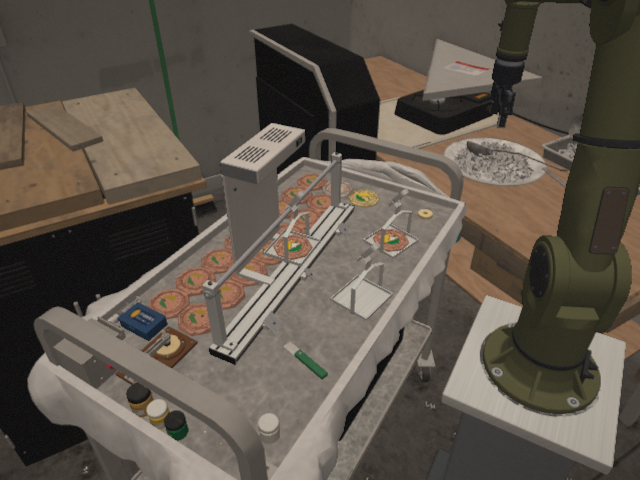

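View pics/top0.png

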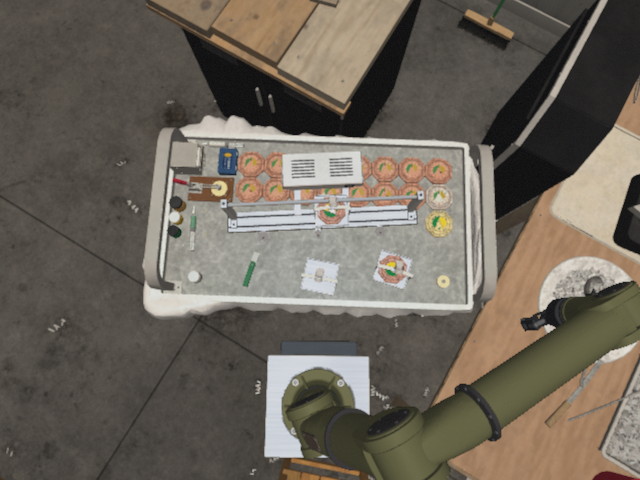

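Run:
```python
import cv2
t=cv2.imread('pics/top0.png')[180:300,210:460];cv2.imwrite('pics/t1.png',cv2.resize(t,None,fx=3.2,fy=3.2,interpolation=cv2.INTER_CUBIC))
s=cv2.imread('pics/scene0.png')[150:350,200:440];cv2.imwrite('pics/s1.png',cv2.resize(s,None,fx=3,fy=3,interpolation=cv2.INTER_CUBIC))
```

```text
(no output)
```

View pics/t1.png

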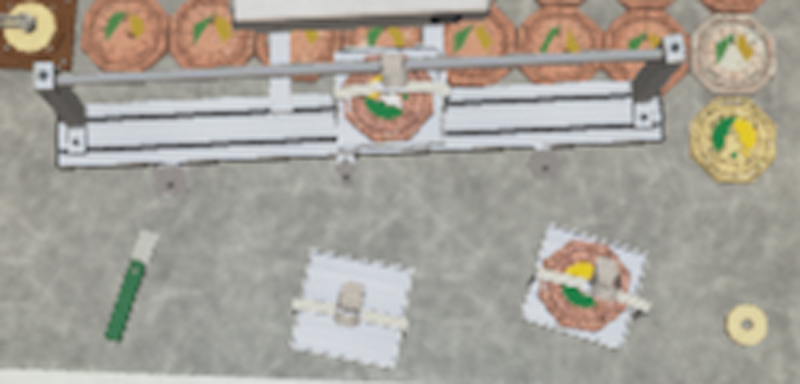

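View pics/s1.png

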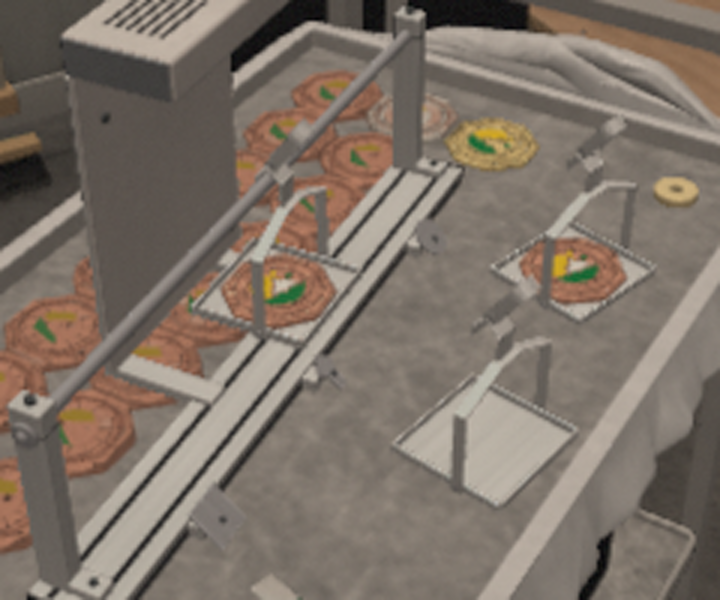

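```bash
cat > h.py <<'E'
import numpy as np, json
from scipy.spatial.transform import Rotation as R
C={'scene':(50.84102368447174,313.2546024048822,236.83163645584796,[0.06105812,0.7995537,0.8305982],[-0.1185867,0.4308088,0.86487951,-0.22874528]),
'top':(56.238309240053965,322.99654581961283,236.04619283740854,[0.24720043,-0.00475549,1.46081645],[0.06584809,-0.07050603,-0.69934023,0.70824867])}
def ray(n,u,v):
    fv,cx,cy,p,q=C[n];f=240/np.tan(np.radians(fv/2))
    d=R.from_quat(q).apply([(u-cx)/f,-(v-cy)/f,-1]);return np.array(p),d/np.linalg.norm(d)
def proj(n,P):
    fv,cx,cy,p,q=C[n];f=240/np.tan(np.radians(fv/2))
    c=R.from_quat(q).inv().apply(np.array(P)-p);return cx-f*c[0]/c[2],cy+f*c[1]/c[2]
def plane(n,u,v,z):
    p,d=ray(n,u,v);return p+d*(z-p[2])/d[2]
def tri(t,s):
    (p,d),(q,e)=ray('top',*t),ray('scene',*s)
    a,b=np.linalg.lstsq(np.c_[d,-e],q-p,rcond=None)[0]
    P,Q=p+a*d,q+b*e
    return (P+Q)/2,np.linalg.norm(P-Q)
E
python3 - <<'E'
from h import *
np.set_printoptions(precision=4,suppress=True)
T=lambda x,y:(210+x/3.2,180+y/3.2)
S=lambda x,y:(200+x/3,150+y/3)
for n,t,s in [('postL',(43,74),(30,403)),('postR',(674,47),(410,18)),('round',(545,167),(430,238)),('square',(170,185),(222,520)),
 ('hunggrip',(392,68),(292,148)),('hungpan',(390,100),(278,290)),('freshgrip',(607,272),(602,140)),('freshmedal',(585,288),(573,268)),('sparegrip',(350,303),(505,305)),
 ('point',(345,170),(322,375))]:
    print(n,*tri(T(*t),S(*s)))
for n,t in [('freshpan corners',[(552,225),(652,258),(620,348),(522,315)]),('hung',[(335,50),(442,50)])]:
    for c in t: print(n,plane('top',*T(*c),.005 if 'f' in n else .05))
for c in [(490,268),(560,222),(655,268),(580,320)]: print('s',plane('scene',*S(*c),.005))
E
```

```text
postL [0.5913 0.2815 0.1834] 0.0007602258896409727
postR [ 0.626  -0.3003  0.1785] 0.0021135887653526545
round [ 0.5457 -0.1993  0.0227] 0.003789179850513139
square [0.5205 0.1826 0.0223] 0.0008980541798352207
hunggrip [ 0.5953 -0.0395  0.1948] 0.00700772095930268
hungpan [ 0.6075 -0.0395  0.0483] 0.003790575013302119
freshgrip [ 0.4158 -0.2403  0.1463] 0.009415415463792612
freshmedal [ 0.4233 -0.2409  0.0067] 0.0024264083237671777
sparegrip [ 0.3893 -0.0026  0.1437] 0.0006542535201622311
point [0.5402 0.0049 0.017 ] 0.0021857068594404914
freshpan corners [ 0.4868 -0.2088  0.005 ]
freshpan corners [ 0.454  -0.3107  0.005 ]
freshpan corners [ 0.3619 -0.2758  0.005 ]
freshpan corners [ 0.394  -0.1771  0.005 ]
hung [0.657  0.0162 0.05  ]
hung [ 0.6585 -0.0927  0.05  ]
s [ 0.4903 -0.2064  0.005 ]
s [ 0.4637 -0.303   0.005 ]
s [ 0.361  -0.2788  0.005 ]
s [ 0.3911 -0.1772  0.005 ]
```

Run:
```python
from bench import arm, eyes
import cv2, numpy as np
A={n:np.mean([eyes.snapshot(n)['img'].astype(float) for _ in range(4)],0)[...,::-1] for n in('top','scene')}
for n in A: cv2.imwrite(f'pics/{n}avg.png',np.clip(A[n]*1.0,0,255).astype(np.uint8))
c=[('top',223,203),('top',421,195),('top',263,237),('top',318,233),('top',380,232),
('scene',210,285),('scene',337,157),('scene',273,323),('scene',307,275),('scene',343,229),
('top',399,265),('scene',400,198),('top',332,202),('scene',297,200),('top',393,270)]
rows=[]
t=[]
for n,x,y in c:
    I=cv2.imread(f'pics/{n}avg.png')[y-16:y+16,x-16:x+16]
    I=cv2.resize(I,(160,160),interpolation=cv2.INTER_CUBIC)
    I=cv2.normalize(I,None,0,255,cv2.NORM_MINMAX)
    for k in range(0,160,20): I[:4,k]=(0,0,255);I[k,:4]=(0,0,255)
    I[80,:8]=I[:8,80]=(0,255,0);I[-1]=I[:,-1]=0
    t.append(I)
cv2.imwrite('pics/mos.png',np.vstack([np.hstack(t[i:i+5]) for i in(0,5,10)]))
```

```text
(no output)
```

View pics/mos.png

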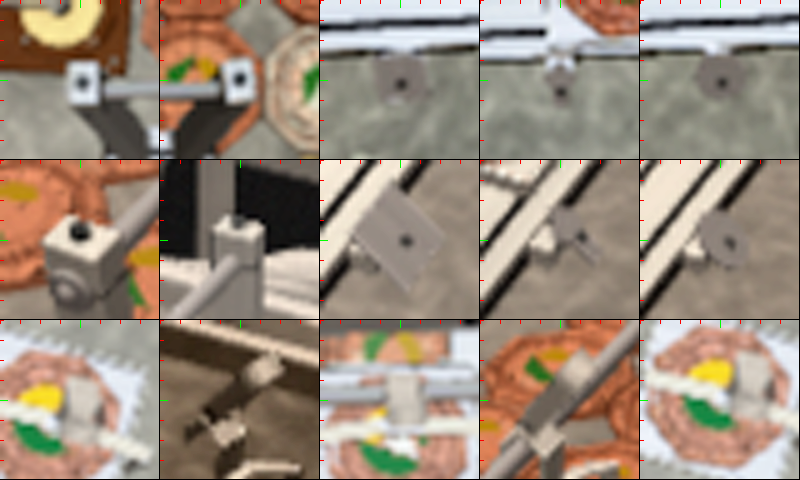

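Run:
```python
from h import *
import cv2
np.set_printoptions(precision=4,suppress=True)
for n,t,s in [('postL',(223.1,203.1),(209.9,283)),('postR',(420.5,194.3),(336.1,153.5)),('sq',(262.7,237.1),(273.5,322.5)),('pt',(317.7,234.9),(310.9,273.9)),('rd',(379.9,231.9),(344.5,228.9)),
 ('sparebailA',(210+300/3.2,180+304/3.2),(200+462/3,150+410/3)),('sparebailB',(210+404/3.2,180+322/3.2),(200+545/3,150+345/3)),
 ('freshbailA',(210+540/3.2,180+275/3.2),(200+549/3,150+238/3)),('freshbailB',(210+645/3.2,180+308/3.2),(200+632/3,150+185/3)),
 ('hungbailA',(210+340/3.2,180+90/3.2),(200+259/3,150+262/3)),('hungbailB',(210+447/3.2,180+88/3.2),(200+320/3,150+190/3))]:
    print(n,*tri(t,s))
print('post@.186',plane('top',223.1,203.1,.186),plane('top',420.5,194.3,.186),plane('scene',209.9,283,.186),plane('scene',336.1,153.5,.186))
# rail line: bright bar; fit edges midpoint per column (top) between posts
I=cv2.cvtColor(cv2.imread('pics/topavg.png'),cv2.COLOR_BGR2GRAY).astype(float)
# pan edges: white & unsaturated mask around fresh tray
for n,(x0,x1,y0,y1) in (('top',(365,425,240,300)),('scene',(355,425,218,262))):
    J=cv2.cvtColor(cv2.imread(f'pics/{n}avg.png')[y0:y1,x0:x1],cv2.COLOR_BGR2HSV)
    print(n,np.percentile(J[...,2],[5,25,50,75,95]),np.percentile(J[...,1],[5,50,95]))
    bg=np.median(J[:5].reshape(-1,3),0);print(bg)
    m=((J[...,2]>bg[2]+(35 if n=='top' else 30))|(J[...,1]>bg[1]+50)).astype(np.uint8)
    m=cv2.morphologyEx(m,cv2.MORPH_CLOSE,np.ones((3,3)))
    cs=max(cv2.findContours(m,0,1)[0],key=cv2.contourArea)
    w=np.array([plane(n,x0+p[0][0],y0+p[0][1],.004)[:2] for p in cs],np.float32)*1000
    print(n,cv2.contourArea(cs),cv2.minAreaRect(w))
```

```text
postL [0.5904 0.2817 0.1873] 0.0003907676203778259
postR [ 0.6255 -0.2977  0.1871] 0.00023850551646959793
sq [0.5218 0.1834 0.0252] 0.000278331783452746
pt [0.5316 0.0047 0.0245] 0.00031648602574325995
rd [ 0.544  -0.1982  0.026 ] 0.0003606615652149964
sparebailA [0.3959 0.0461 0.0765] 0.002687910256830942
sparebailB [ 0.3774 -0.0554  0.0725] 0.0032059703485545995
freshbailA [ 0.4278 -0.1864  0.0729] 0.003211310317347605
freshbailB [ 0.3947 -0.2871  0.079 ] 0.00020128169203075647
hungbailA [0.5966 0.0092 0.1148] 0.0033519595457182252
hungbailB [ 0.5996 -0.0933  0.1209] 0.0007862977185206855
post@.186 [0.591  0.2821 0.186 ] [ 0.626  -0.2979  0.186 ] [0.5913 0.2806 0.186 ] [ 0.6264 -0.2996  0.186 ]
top [147. 155. 160. 170. 213.] [ 8. 13. 89.]
[ 30.   13.  156.5]
top 875.5 ((424.1019287109375, -246.68313598632812), (121.37411499023438, 99.3639907836914), 72.17022705078125)
scene [102. 123. 129. 138. 180.] [ 27.  36. 114.]
[ 16.  36. 128.]
scene 563.0 ((414.1309814453125, -269.0886535644531), (85.65328979492188, 169.16249084472656), 26.545934677124023)
```

```bash
cat >> h.py <<'E'
O=np.array([.608,-.008,0.]);YAW=.0605
ex=np.array([np.cos(YAW),np.sin(YAW),0]);ey=np.array([-np.sin(YAW),np.cos(YAW),0]);ez=np.array([0,0,1.])
Ys,Yp,Yr=.1963,.0173,-.1860
def toolR(yaw,tilt=np.radians(35)):
    y=np.array([np.sin(yaw),-np.cos(yaw),0]);f=np.array([np.cos(yaw),np.sin(yaw),0])
    z=np.sin(tilt)*f-np.cos(tilt)*ez
    return R.from_matrix(np.c_[np.cross(y,z),y,z])
def rail(x,y,z): return O+x*ex+y*ey+z*ez
def tcp_for(org,yaw,back=.003):   # tray origin -> TCP
    f=np.array([np.cos(yaw),np.sin(yaw),0]);z=toolR(yaw).as_matrix()[:,2]
    return np.array(org)-.017*f+.156*ez+(.019-back)*z
def go(p,Rt=None):
    from bench import arm, eyes
    s=arm.state();Rc=R.from_quat(s['orientation']);d=np.array(p)-s['tcp_pos']
    print('tool d',np.round(Rc.inv().apply(d),4),'rows>=',round(np.linalg.norm(d)/.0417,1))
    if Rt is not None: print('rotvec',np.round((Rc.inv()*Rt).as_rotvec(),4),'then d',np.round(Rt.inv().apply(d),4))
E
python3 - <<'E'
from h import *
np.set_printoptions(precision=4,suppress=True)
for n,P in [('hung',rail(-.017,-.033,.201)),('fresh',[.4082,-.2366,.156])]: print(n,'top',proj('top',P),'scene',proj('scene',P))
print(tcp_for(rail(0,-.033,.045),YAW))
from bench import arm, eyes
p=arm.state()['tcp_pos'];print(p)
go([p[0],p[1],.33]);go([.47,-.05,p[2]],toolR(YAW))
E
```

```text
hung top (np.float64(333.8663661108704), np.float64(202.56497628216158)) scene (np.float64(297.1942850030172), np.float64(196.4323491378855))
fresh top (np.float64(399.49831165086835), np.float64(268.70040074597154)) scene (np.float64(401.4587565140446), np.float64(194.50054383924078))
[ 0.6022 -0.0414  0.1879]
[ 0.2791 -0.587   0.2313]
tool d [-0.      0.     -0.0987] rows>= 2.4
tool d [ 0.403 -0.403 -0.   ] rows>= 13.7
rotvec [-0.117   0.6033  0.3713] then d [ 0.1827 -0.5245  0.1279]
```

```bash
python3 shift.py '[[0,0,0,0,0,-0.033,1],[0,0,0,0,0,-0.033,0.6],[0,0,0,0,0,-0.033,0.6]]' 24; python3 shift.py '[[0,0,0,0.029,-0.029,0,0.6],[0,0,0,0.029,-0.029,0,0.6],[0,0,0,0.029,-0.029,0,0.6],[0,0,0,0.029,-0.029,0,0.6],[0,0,0,0.029,-0.029,0,0.6],[0,0,0,0.029,-0.029,0,0.6],[0,0,0,0.029,-0.029,0,0.6]]'; python3 shift.py '[[0,0,0,0.029,-0.029,0,0.6],[0,0,0,0.029,-0.029,0,0.6],[0,0,0,0.029,-0.029,0,0.6],[0,0,0,0.029,-0.029,0,0.6],[0,0,0,0.029,-0.029,0,0.6],[0,0,0,0.029,-0.029,0,0.6],[0,0,0,0.029,-0.029,0,0.6]]'; python3 shift.py '[[-0.0195,0.1005,0.062,0,0,0,0.6],[-0.0195,0.1005,0.062,0,0,0,0.6],[-0.0195,0.1005,0.062,0,0,0,0.6],[-0.0195,0.1005,0.062,0,0,0,0.6],[-0.0195,0.1005,0.062,0,0,0,0.6],[-0.0195,0.1005,0.062,0,0,0,0.6],[0,0,0,0,0,0,0.6]]'
python3 - <<'E'
from h import *
t=tcp_for(rail(0,-.033,.045),YAW);Rt=toolR(YAW)
go(t-.1*Rt.as_matrix()[:,2],Rt)
E
```

```text
time: 0.75
tcp_pos: [0.2788, -0.5866, 0.3311]
orientation: [0.975, 0.22, -0.0, -0.001]
ft_force: [-0.7, -0.0, 1.1]
opening: 0.749
grip_force: 0.0
time: 1.33
tcp_pos: [0.3756, -0.3146, 0.3306]
orientation: [0.975, 0.22, 0.0, 0.0]
ft_force: [1.3, -1.0, 0.1]
opening: 0.599
grip_force: 0.0
time: 1.92
tcp_pos: [0.4716, -0.044, 0.3308]
orientation: [0.975, 0.22, 0.0, 0.001]
ft_force: [1.8, -0.4, 0.3]
opening: 0.602
grip_force: 0.0
time: 2.5
tcp_pos: [0.4949, -0.0429, 0.3191]
orientation: [0.978, 0.107, 0.18, -0.007]
ft_force: [-0.8, -0.3, -0.4]
opening: 0.6
grip_force: 0.0
tool d [0.0279 0.0113 0.0635] rows>= 1.7
rotvec [-0.0498  0.2478  0.1463] then d [0.0126 0.005  0.069 ]
```

```bash
python3 shift.py '[[-0.0125,0.062,0.0366,0,0,0,0.6],[-0.0125,0.062,0.0366,0,0,0,0.6],[-0.0125,0.062,0.0366,0,0,0,0.6],[-0.0125,0.062,0.0366,0,0,0,0.6],[0,0,0,0,0,0,0.6]]'
python3 - <<'E'
from h import *
t=tcp_for(rail(0,-.033,.045),YAW);Rt=toolR(YAW)
go(t-.1*Rt.as_matrix()[:,2],Rt)
E
```

```text
time: 2.92
tcp_pos: [0.5508, -0.0628, 0.3083]
orientation: [0.96, 0.024, 0.277, -0.012]
ft_force: [0.3, 0.2, -0.5]
opening: 0.602
grip_force: 0.0
tool d [-0.0247 -0.0179  0.0301] rows>= 1.0
rotvec [-0.0035  0.0485 -0.0124] then d [-0.0259 -0.0183  0.0288]
```

```bash
python3 shift.py '[[0,0.024,-0.006,0,0,0,0.6],[0,0.024,-0.006,0,0,0,0.6],[0,0,0,0,0,0,0.6],[0,0,0,0,0,0,0.6]]'
python3 - <<'E'
from h import *
t=tcp_for(rail(0,-.033,.045),YAW);Rt=toolR(YAW)
go(t-.1*Rt.as_matrix()[:,2],Rt)
E
```

```text
time: 3.25
tcp_pos: [0.5607, -0.0644, 0.3085]
orientation: [0.954, 0.031, 0.297, -0.012]
ft_force: [0.3, -0.1, 0.3]
opening: 0.601
grip_force: 0.0
tool d [-0.0339 -0.0203  0.0237] rows>= 1.1
rotvec [-0.0072  0.0067  0.0014] then d [-0.0341 -0.0204  0.0233]
```

```bash
python3 shift.py '[[0,0,0,-0.017,-0.01,0,0.6],[0,0,0,-0.017,-0.01,0,0.6],[-0.007,0.006,0,0,0,0.024,0.6],[0,0,0,0,0,0.03,0.6],[0,0,0,0,0,0,0.6]]'
python3 - <<'E'
from h import *
import cv2
t=tcp_for(rail(0,-.033,.045),YAW);Rt=toolR(YAW)
go(t,Rt)
from bench import arm, eyes
for n in('top','scene'):
    im=eyes.snapshot(n)['img'][...,::-1];cv2.imwrite(f'pics/{n}2.png',im)
a=cv2.imread('pics/top2.png')[170:230,295:365];b=cv2.imread('pics/scene2.png')[165:235,262:332]
f=lambda x:cv2.resize(x,(400,400),interpolation=cv2.INTER_CUBIC)
cv2.imwrite('pics/m2.png',np.hstack([f(a),f(b)]))
E
```

```text
time: 3.67
tcp_pos: [0.5826, -0.0443, 0.232]
orientation: [0.957, 0.033, 0.289, -0.014]
ft_force: [-1.6, -0.6, -0.7]
opening: 0.604
grip_force: 0.0
tool d [-0.008  -0.0011  0.0477] rows>= 1.2
rotvec [-0.0117  0.0243  0.0041] then d [-0.0092 -0.0017  0.0474]
```

View pics/m2.png

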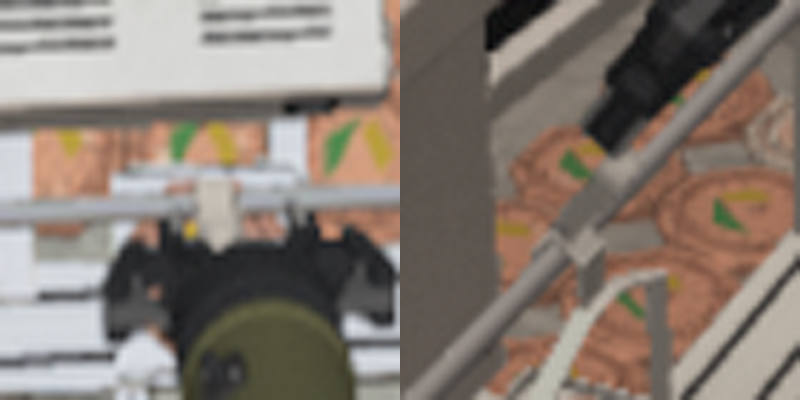

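```bash
python3 shift.py '[[-0.011,0.024,0.004,-0.008,-0.001,0,0.6],[0,0,0,0,0,0.015,0.6],[0,0,0,0,0,0,0.6],[0,0,0,0,0,0,0.6]]'
python3 - <<'E'
from h import *
go(tcp_for(rail(0,-.033,.045),YAW),toolR(YAW))
E
```

```text
time: 4.1
tcp_pos: [0.5867, -0.0453, 0.2234]
orientation: [0.952, 0.028, 0.306, -0.008]
ft_force: [-0.5, 0.3, 0.5]
opening: 0.603
grip_force: 0.0
tool d [-0.008 -0.003  0.038] rows>= 0.9
rotvec [ 0.0027 -0.0105 -0.0008] then d [-0.0076 -0.0029  0.0381]
```

```bash
python3 shift.py '[[0.003,-0.0105,0,-0.008,-0.003,0,0.6],[0,0,0,0,0,0.012,0.6],[0,0,0,0,0,0.012,0.6],[0,0,0,0,0,0.012,0.6],[0,0,0,0,0,0,0.6],[0,0,0,0,0,0,0.6]]'
python3 - <<'E'
from h import *
go(tcp_for(rail(0,-.033,.045),YAW),toolR(YAW))
E
```

```text
time: 4.6
tcp_pos: [0.6005, -0.0416, 0.1886]
orientation: [0.953, 0.028, 0.3, -0.009]
ft_force: [-0.6, -0.1, -0.2]
opening: 0.6
grip_force: 0.0
tool d [ 0.0009 -0.      0.0016] rows>= 0.0
rotvec [-0.0005  0.001  -0.0013] then d [ 0.0009 -0.      0.0016]
```

```bash
python3 shift.py '[[0,0,0,0,0,0,0.4],[0,0,0,0,0,0,0.32],[0,0,0,0,0,0,0.28],[0,0,0,0,0,0,0.2],[0,0,0,0,0,0,0.1],[0,0,0,0,0,0,0.1]]' 22
```

```text
time: 5.1
tcp_pos: [0.6013, -0.0402, 0.1899]
orientation: [0.953, 0.029, 0.301, -0.01]
ft_force: [-2.7, 5.8, 5.0]
opening: 0.264
grip_force: 23.1
```

```bash
python3 - <<'E'
from h import *
from bench import arm, eyes
s=arm.state();d=s['tcp_pos']-O;print(d@ex,d@ey,d[2])
go(s['tcp_pos']+ey*(Yr-d@ey),toolR(YAW))
E
python3 shift.py '[[0,0,0,0,0.003,0,0.1],[0,0,0,0,0.006,0,0.1],[0,0,0,0,0.009,0,0.1],[0,0,0,0,0.01,0,0.1],[0,0,0,0,0.01,0,0.1],[0,0,0,0,0.01,0,0.1]]'
```

```text
-0.008626134601021207 -0.031695230525229046 0.18990195184896932
tool d [ 0.      0.1543 -0.0002] rows>= 3.7
rotvec [-0.0016 -0.0015 -0.0002] then d [0.     0.1543 0.    ]
time: 5.6
tcp_pos: [0.6041, -0.0858, 0.1898]
orientation: [0.953, 0.03, 0.301, -0.011]
ft_force: [-3.9, 10.9, 7.2]
opening: 0.265
grip_force: 23.8
```

```bash
python3 shift.py '[[0,0,0,0.0003,0.01,-0.0004,0.1],[0,0,0,0.0003,0.01,-0.0004,0.1],[0,0,0,0,0.01,0,0.1],[0,0,0,0,0.01,0,0.1],[0,0,0,0,0.01,0,0.1],[0,0,0,0,0.01,0,0.1],[0,0,0,0,0.01,0,0.1]]'
python3 - <<'E'
from h import *
from bench import arm, eyes
s=arm.state();d=s['tcp_pos']-O;print(d@ex,d@ey,d[2])
go(s['tcp_pos']+ey*(Yr-d@ey),toolR(YAW))
E
```

```text
time: 6.18
tcp_pos: [0.6083, -0.1584, 0.1899]
orientation: [0.953, 0.029, 0.301, -0.01]
ft_force: [0.8, 4.3, 1.3]
opening: 0.263
grip_force: 22.5
-0.008820749645779903 -0.15016632733610288 0.18989737591756273
tool d [ 0.      0.0358 -0.0001] rows>= 0.9
rotvec [-0.0021 -0.0002 -0.0004] then d [0.     0.0358 0.    ]
```

```bash
python3 shift.py '[[0,0,0,0,0.01,0,0.1],[0,0,0,0,0.01,0,0.1],[0,0,0,0,0.007,0,0.1],[0,0,0,0,0.004,0,0.1],[0,0,0,0,0,0,0.1],[0,0,0,0,0,0,0.1]]'
python3 - <<'E'
from h import *
from bench import arm, eyes
s=arm.state();d=s['tcp_pos']-O;print(d@ex,d@ey,d[2])
go(s['tcp_pos']+ey*(Yr-d@ey),toolR(YAW))
E
```

```text
time: 6.68
tcp_pos: [0.6102, -0.191, 0.1899]
orientation: [0.953, 0.028, 0.301, -0.009]
ft_force: [2.3, 1.1, 0.5]
opening: 0.268
grip_force: 22.2
-0.008909800210840747 -0.18283398402336642 0.1899053910386059
tool d [0.     0.0032 0.    ] rows>= 0.1
rotvec [ 0.0012 -0.0009 -0.0014] then d [-0.      0.0032 -0.    ]
```

```bash
python3 shift.py '[[0,0,0,0,0.0032,0,0.1],[0,0,0,0,0,0,0.1],[0,0,0,0,0,0,0.1]]';  python3 shift.py '[[0,0,0,0,0,0,0.3],[0,0,0,0,0,0,0.36],[0,0,0,0,0,0,0.45],[0,0,0,0,0,0,0.55],[0,0,0,0,0,0,0.6],[0,0,0,0,0,0,0.6]]'
python3 shift.py '[[0,0,0,0,0,-0.01,0.6],[0,0,0,0,0,-0.02,0.6],[0,0,0,0,0,-0.03,0.6],[0,0,0,0,0,-0.03,0.6],[0,0,0,0,0,-0.03,0.6],[0,0,0,0,0,-0.03,0.6]]'
python3 - <<'E'
from h import *
t=tcp_for([.4244,-.2416,0],-.30);Rt=toolR(-.30)
go(t-.1*Rt.as_matrix()[:,2],Rt)
from bench import arm, eyes
import cv2
for n in('top','scene'):
    im=eyes.snapshot(n)['img'][...,::-1];cv2.imwrite(f'pics/{n}3.png',im)
a=cv2.imread('pics/top3.png')[180:300,340:440];b=cv2.imread('pics/scene3.png')[150:270,300:430]
cv2.imwrite('pics/m3.png',np.hstack([cv2.resize(a,(400,480),interpolation=cv2.INTER_CUBIC),cv2.resize(b,(400,480*130//130),interpolation=cv2.INTER_CUBIC)]))
E
```

```text
time: 6.93
tcp_pos: [0.6103, -0.192, 0.1899]
orientation: [0.953, 0.029, 0.301, -0.01]
ft_force: [0.8, 4.5, 3.0]
opening: 0.265
grip_force: 22.8
time: 7.43
tcp_pos: [0.6098, -0.1941, 0.1892]
orientation: [0.953, 0.028, 0.3, -0.009]
ft_force: [-0.4, -1.1, 0.3]
opening: 0.599
grip_force: 0.0
time: 7.93
tcp_pos: [0.5227, -0.199, 0.314]
orientation: [0.953, 0.028, 0.301, -0.009]
ft_force: [1.3, -0.1, 0.1]
opening: 0.597
grip_force: 0.0
tool d [-0.1836  0.0139 -0.0197] rows>= 4.4
rotvec [-0.2063 -0.      0.2941] then d [-0.1712  0.0698 -0.011 ]
```

View pics/m3.png

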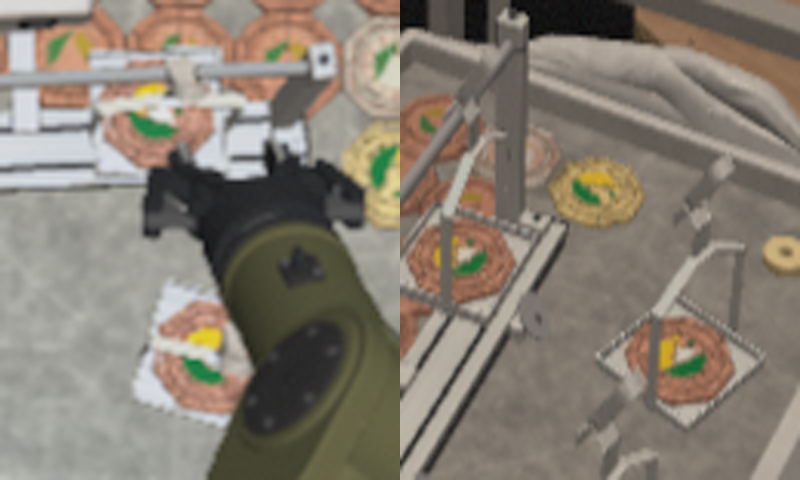

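```bash
python3 - <<'E'
from h import *
p=plane('top',385.75-.5+.125,180+75/4,.201);d=p-O;print('hung rail y from grip',d@ey,d@ex, proj('top',rail(-.017,-.186,.201)))
E
python3 shift.py '[[0,0,0,-0.03,0.003,-0.01,0.6],[0,0,0,-0.03,0.003,-0.01,0.6],[0,0,0,-0.03,0.003,0,0.6],[0,0,0,-0.03,0.003,0,0.6],[-0.04,0,0.059,0,0,0,0.6],[-0.04,0,0.059,0,0,0,0.6],[-0.04,0,0.059,0,0,0,0.6],[0,0,0,0,0,0,0.6]]'
python3 shift.py '[[-0.04,0,0.059,0,0,0,0.6],[-0.04,0,0.059,0,0,0,0.6],[0,0,0,0,0,0,0.6],[0,0,0,0,0,0,0.6]]'
python3 - <<'E'
from h import *
t=tcp_for([.4244,-.2416,0],-.30);Rt=toolR(-.30)
go(t-.1*Rt.as_matrix()[:,2],Rt)
E
```

```text
hung rail y from grip -0.18330704746730084 -0.01250262836380544 (np.float64(386.41435505261666), np.float64(200.20064155705114))
time: 8.7
tcp_pos: [0.4721, -0.2435, 0.255]
orientation: [0.955, -0.069, 0.289, 0.008]
ft_force: [-0.1, 1.0, 0.3]
opening: 0.605
grip_force: 0.0
time: 9.03
tcp_pos: [0.4797, -0.2493, 0.2524]
orientation: [0.949, -0.134, 0.283, 0.026]
ft_force: [-0.8, 0.7, 0.1]
opening: 0.597
grip_force: 0.0
tool d [-0.116   0.0064 -0.0426] rows>= 3.0
rotvec [-0.0368  0.0354  0.0084] then d [-0.1143  0.009  -0.0464]
```

```bash
python3 shift.py '[[-0.018,0.018,0.004,0,0,-0.02,0.6],[-0.018,0.018,0.004,-0.02,0.002,-0.025,0.6],[0,0,0,-0.03,0.002,0,0.6],[0,0,0,-0.03,0.002,0,0.6],[0,0,0,-0.03,0.002,0,0.6],[0,0,0,0,0,0,0.6],[0,0,0,0,0,0,0.6]]'
python3 - <<'E'
from h import *
t=tcp_for([.4244,-.2416,0],-.30);Rt=toolR(-.30);print(t)
go(t-.05*Rt.as_matrix()[:,2],Rt)
E
```

```text
time: 9.62
tcp_pos: [0.4365, -0.2664, 0.1988]
orientation: [0.951, -0.142, 0.275, 0.02]
ft_force: [1.0, -0.5, 0.3]
opening: 0.6
grip_force: 0.0
[ 0.41692662 -0.23928821  0.14289357]
tool d [-0.0551 -0.0203 -0.0158] rows>= 1.5
rotvec [-0.0413  0.0545 -0.0094] then d [-0.0539 -0.0201 -0.0196]
```

```bash
python3 shift.py '[[0,0,0,0,-0.01,-0.03,0.6],[-0.02,0.027,-0.005,0,-0.01,-0.02,0.6],[-0.02,0.027,-0.005,0,0,0,0.6],[0,0,0,-0.02,0,0,0.6],[0,0,0,-0.02,0,0,0.6],[0,0,0,0,0,0,0.6],[0,0,0,0,0,0,0.6]]'
python3 - <<'E'
from h import *
from bench import arm, eyes
t=tcp_for([.4244,-.2416,0],-.30);Rt=toolR(-.30);print(np.round(arm.state()['joint_positions'],3))
go(t-.05*Rt.as_matrix()[:,2],Rt)
E
```

```text
time: 10.2
tcp_pos: [0.4289, -0.2676, 0.1821]
orientation: [0.949, -0.141, 0.281, 0.021]
ft_force: [0.7, -0.2, 0.6]
opening: 0.602
grip_force: 0.0
[ 0.867 -0.301 -0.165  2.294 -0.485  0.68  -0.861]
tool d [-0.0401 -0.0244 -0.0267] rows>= 1.3
rotvec [-0.0417  0.0414 -0.0076] then d [-0.0387 -0.0235 -0.0293]
```

```bash
python3 shift.py '[[0,0,0,0.02,0,-0.015,0.6],[0,0,0,0.02,0,-0.015,0.6],[0,0,0,0.02,0,-0.015,0.6],[0,-0.06,0,0,0,0,0.6],[0,-0.08,0,0,0,0,0.6],[0,-0.08,0,0,0,0,0.6],[0,-0.08,0,0,0,0,0.6],[0,0,0,0,0,0,0.6]]'
python3 - <<'E'
from h import *
from bench import arm, eyes
Rt=toolR(-.30,np.radians(10));z=Rt.as_matrix()[:,2];f=np.array([np.cos(.3),-np.sin(.3),0])
t=np.array([.4244,-.2416,.156])-.017*f+.016*z
print(t,np.round(arm.state()['joint_positions'],3))
go(t-.06*z,Rt)
E
```

```text
time: 10.87
tcp_pos: [0.4581, -0.2788, 0.2538]
orientation: [0.981, -0.141, 0.137, -0.0]
ft_force: [1.5, 0.2, 1.5]
opening: 0.603
grip_force: 0.0
[ 0.41081356 -0.23739722  0.14024308] [ 0.876 -0.106 -0.28   1.898 -0.166  1.103 -1.205]
tool d [-0.0797 -0.0248  0.0354] rows>= 2.2
rotvec [-0.0422 -0.0964  0.0111] then d [-0.0762 -0.0256  0.0419]
```

```bash
python3 shift.py '[[-0.021,-0.048,0.006,0,0,0,0.6],[-0.021,-0.048,0.006,0,0,0,0.6],[0,0,0,-0.025,-0.009,0,0.6],[0,0,0,-0.025,-0.009,0,0.6],[0,0,0,-0.025,-0.008,0,0.6],[0,0,0,0,0,0.02,0.6],[0,0,0,0,0,0,0.6],[0,0,0,0,0,0,0.6]]'
python3 - <<'E'
from h import *
from bench import arm, eyes
Rt=toolR(-.30,np.radians(10));z=Rt.as_matrix()[:,2];f=np.array([np.cos(.3),-np.sin(.3),0])
t=np.array([.4244,-.2416,.156])-.017*f+.016*z
print(np.round(arm.state()['joint_positions'],3))
go(t-.06*z,Rt)
E
```

```text
time: 11.53
tcp_pos: [0.3945, -0.2317, 0.2185]
orientation: [0.985, -0.15, 0.085, 0.012]
ft_force: [-0.1, -0.4, 0.1]
opening: 0.602
grip_force: 0.0
[ 0.861 -0.21  -0.313  2.036 -0.118  1.139 -1.283]
tool d [0.0034 0.0007 0.0201] rows>= 0.5
rotvec [-0.0009  0.0017 -0.0027] then d [0.0034 0.0007 0.0201]
```

```bash
python3 shift.py '[[0,0,0,0.0034,0.0007,0.015,0.6],[0,0,0,0,0,0.015,0.6],[0,0,0,0,0,0.015,0.6],[0,0,0,0,0,0.01,0.6],[0,0,0,0,0,0,0.6],[0,0,0,0,0,0,0.6]]'
python3 - <<'E'
from h import *
from bench import arm, eyes
import cv2
Rt=toolR(-.30,np.radians(10));z=Rt.as_matrix()[:,2];f=np.array([np.cos(.3),-np.sin(.3),0])
t=np.array([.4244,-.2416,.156])-.017*f+.016*z
print(np.round(arm.state()['joint_positions'],3))
go(t,Rt)
for n in('top','scene'):
    im=eyes.snapshot(n)['img'][...,::-1];cv2.imwrite(f'pics/{n}4.png',im)
a=cv2.imread('pics/top4.png')[230:300,360:430];b=cv2.imread('pics/scene4.png')[165:235,362:432]
f=lambda x:cv2.resize(x,(400,400),interpolation=cv2.INTER_CUBIC)
cv2.imwrite('pics/m4.png',np.hstack([f(a),f(b)]))
E
```

```text
time: 12.03
tcp_pos: [0.407, -0.2361, 0.1649]
orientation: [0.985, -0.15, 0.085, 0.012]
ft_force: [-0.1, 0.4, 1.5]
opening: 0.6
grip_force: 0.0
[ 0.856 -0.134 -0.332  2.086 -0.098  1.017 -1.306]
tool d [-0.0002  0.0002  0.025 ] rows>= 0.6
rotvec [-0.0016  0.0029 -0.0022] then d [-0.0003  0.0001  0.025 ]
```

View pics/m4.png

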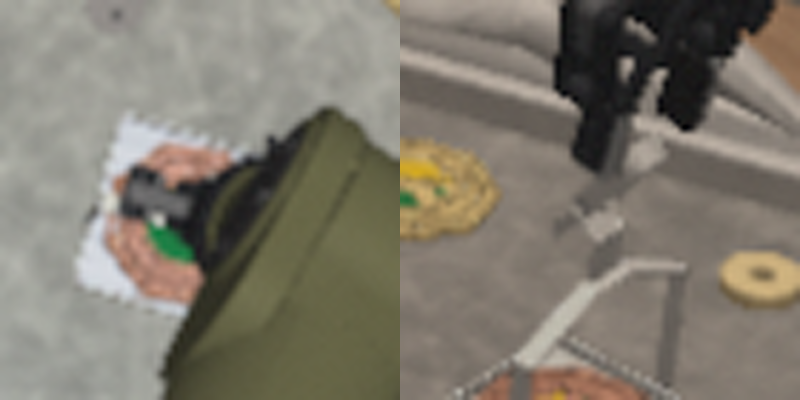

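```bash
python3 shift.py '[[0,0,0,0,0,0.01,0.6],[0,0,0,0,0,0.01,0.6],[0,0,0,0,0,0.005,0.6],[0,0,0,0,0,0,0.5],[0,0,0,0,0,0,0.4],[0,0,0,0,0,0,0.32]]' 24; python3 shift.py '[[0,0,0,0,0,0,0.28],[0,0,0,0,0,0,0.2],[0,0,0,0,0,0,0.1],[0,0,0,0,0,0,0.1]]'
python3 - <<'E'
from h import *
go([.4108,-.2374,.1402],toolR(-.30,np.radians(10)))
E
```

```text
time: 12.63
tcp_pos: [0.4108, -0.2368, 0.1399]
orientation: [0.985, -0.15, 0.085, 0.012]
ft_force: [-0.0, 1.2, -0.6]
opening: 0.323
grip_force: 0.6
time: 12.97
tcp_pos: [0.4106, -0.2369, 0.1398]
orientation: [0.985, -0.15, 0.085, 0.012]
ft_force: [0.2, 0.8, -0.1]
opening: 0.263
grip_force: 24.6
tool d [ 0.0005  0.0004 -0.0004] rows>= 0.0
rotvec [-0.0013  0.0034 -0.0019] then d [ 0.0005  0.0004 -0.0004]
```

```bash
python3 shift.py '[[0,0,0,0.0004,0,-0.002,0.1],[0,0,0,0.0007,0,-0.004,0.1],[0,0,0,0.001,0,-0.006,0.1],[0,0,0,0.001,0,-0.006,0.1],[0,0,0,0,0,-0.003,0.1],[0,0,0,0,0,0,0.1]]'
python3 shift.py '[[0,0,0,0.001,0,-0.006,0.1],[0,0,0,0.0017,0,-0.01,0.1],[0,0,0,0.0022,0,-0.013,0.1],[0,0,0,0.0026,0,-0.015,0.1],[0,0,0,0.0026,0,-0.015,0.1],[0,0,0,0.0026,0,-0.015,0.1],[0,0,0,0.0026,0,-0.015,0.1],[0,0,0,0.0026,0,-0.015,0.1]]'
python3 - <<'E'
from h import *
from bench import arm, eyes
s=arm.state();print(s['joint_positions'].round(3),s['tcp_pos'],s['moment'])
E
```

```text
time: 13.47
tcp_pos: [0.4108, -0.2374, 0.1624]
orientation: [0.985, -0.15, 0.086, 0.013]
ft_force: [0.4, -0.2, -3.8]
opening: 0.265
grip_force: 24.2
time: 14.13
tcp_pos: [0.41, -0.237, 0.2682]
orientation: [0.985, -0.15, 0.085, 0.012]
ft_force: [0.4, -0.9, -3.2]
opening: 0.262
grip_force: 24.2
[ 0.861 -0.197 -0.316  1.927 -0.109  1.237 -1.3  ] [ 0.41000964 -0.23698382  0.26818032] [ 0.0762605   0.40152705 -0.01117823]
```

```bash
python3 shift.py '[[0,0,0,0.0026,0,-0.015,0.1],[0,0,0,0.0026,0,-0.015,0.1],[0,0,0,0.0026,0,-0.015,0.1],[0,0,0,0.0022,0,-0.013,0.1],[0,0,0,0.0014,0,-0.008,0.1],[0,0,0,0.0007,0,-0.004,0.1],[0,0,0,0,0,0,0.1]]'
python3 - <<'E'
from h import *
from bench import arm, eyes
import cv2
s=arm.state();print(s['joint_positions'].round(3),s['tcp_pos'])
# target: at rail frame x -.085 with lift
Rt=toolR(YAW,np.radians(10));z=Rt.as_matrix()[:,2]
W=rail(-.10-.017,Ys,.2+.156)+.016*z;print(W)
go(W,Rt)
for n in('top','scene'):
    cv2.imwrite(f'pics/{n}5.png',eyes.snapshot(n)['img'][...,::-1])
E
```

```text
time: 14.72
tcp_pos: [0.4103, -0.2373, 0.3387]
orientation: [0.985, -0.15, 0.086, 0.013]
ft_force: [-0.4, -0.8, -3.9]
opening: 0.263
grip_force: 24.2
[ 0.864 -0.213 -0.306  1.802 -0.11   1.377 -1.302] [ 0.41029333 -0.23728452  0.33873364]
[0.48211844 0.18103466 0.34024308]
tool d [-0.0547 -0.4208 -0.0107] rows>= 10.2
rotvec [ 0.0618  0.0013 -0.3569] then d [ 0.0958 -0.4132  0.0154]
```

```bash
python3 shift.py '[[0,0,0,-0.0005,-0.004,-0.0001,0.1],[0,0,0,-0.001,-0.008,-0.0002,0.1],[0,0,0,-0.0016,-0.012,-0.0003,0.1],[0,0,0,-0.0021,-0.016,-0.0004,0.1],[0,0,0,-0.0023,-0.018,-0.0005,0.1],[0,0,0,-0.0023,-0.018,-0.0005,0.1],[0,0,0,-0.0023,-0.018,-0.0005,0.1],[0,0,0,-0.0023,-0.018,-0.0005,0.1]]'
python3 shift.py '[[0,0,0,-0.0023,-0.018,-0.0005,0.1],[0,0,0,-0.0023,-0.018,-0.0005,0.1],[0,0,0,-0.0023,-0.018,-0.0005,0.1],[0,0,0,-0.0023,-0.018,-0.0005,0.1],[0,0,0,-0.0023,-0.018,-0.0005,0.1],[0,0,0,-0.0023,-0.018,-0.0005,0.1],[0,0,0,-0.0023,-0.018,-0.0005,0.1],[0,0,0,-0.0023,-0.018,-0.0005,0.1]]'
```

```text
time: 15.48
tcp_pos: [0.4293, -0.1233, 0.338]
orientation: [0.985, -0.149, 0.085, 0.012]
ft_force: [-0.4, -0.4, -4.0]
opening: 0.267
grip_force: 24.2
time: 16.15
tcp_pos: [0.4536, 0.02, 0.339]
orientation: [0.985, -0.149, 0.085, 0.012]
ft_force: [0.9, -0.2, -4.1]
opening: 0.263
grip_force: 24.2
```

```bash
python3 shift.py '[[0,0,0,-0.0023,-0.018,-0.0005,0.1],[0,0,0,-0.0023,-0.018,-0.0005,0.1],[0,0,0,-0.0023,-0.018,-0.0005,0.1],[0,0,0,-0.0023,-0.018,-0.0005,0.1],[0,0,0,-0.0023,-0.018,-0.0005,0.1],[0,0,0,-0.0016,-0.012,-0.0003,0.1],[0,0,0,-0.001,-0.008,-0.0002,0.1],[0,0,0,-0.0005,-0.004,-0.0001,0.1]]'
python3 - <<'E'
from h import *
from bench import arm, eyes
Rt=toolR(YAW,np.radians(10));z=Rt.as_matrix()[:,2]
W=rail(-.10-.017,Ys,.2+.156)+.016*z
s=arm.state();print(s['joint_positions'].round(3),s['tcp_pos'])
go(W,Rt)
E
```

```text
time: 16.82
tcp_pos: [0.473, 0.133, 0.3399]
orientation: [0.985, -0.148, 0.085, 0.012]
ft_force: [0.1, -0.5, -4.0]
opening: 0.266
grip_force: 24.2
[ 0.516 -0.19  -0.788  1.736 -0.044  1.394 -2.137] [0.47299676 0.13300664 0.33985729]
tool d [-0.0053 -0.0486 -0.0012] rows>= 1.2
rotvec [ 0.0601  0.0032 -0.354 ] then d [ 0.0119 -0.0474  0.0017]
```

```bash
python3 shift.py '[[0.003,0,-0.018,0,-0.002,0,0.1],[0.006,0,-0.036,0,-0.004,0,0.1],[0.006,0,-0.036,0,-0.005,0,0.1],[0.006,0,-0.036,0.001,-0.005,0,0.1],[0.006,0,-0.036,0.001,-0.005,0,0.1],[0.006,0,-0.036,0.001,-0.005,0,0.1],[0.006,0,-0.036,0.001,-0.005,0,0.1],[0.006,0,-0.036,0.001,-0.005,0,0.1]]'
python3 shift.py '[[0.006,0,-0.036,0.001,-0.005,0,0.1],[0.006,0,-0.036,0.001,-0.005,0,0.1],[0.003,0,-0.016,0.001,-0.002,0,0.1],[0,0,0,0,0,0,0.1]]'
python3 - <<'E'
from h import *
from bench import arm, eyes
Rt=toolR(YAW,np.radians(10));z=Rt.as_matrix()[:,2]
W=rail(-.10-.017,Ys,.2+.156)+.016*z
s=arm.state();print(s['joint_positions'].round(3),s['tcp_pos'])
go(W,Rt)
E
```

```text
time: 17.48
tcp_pos: [0.485, 0.1643, 0.3407]
orientation: [0.996, -0.014, 0.085, 0.002]
ft_force: [0.1, 0.5, -3.2]
opening: 0.265
grip_force: 24.2
time: 17.82
tcp_pos: [0.4879, 0.1768, 0.3413]
orientation: [0.996, 0.03, 0.086, -0.002]
ft_force: [-0.1, -0.4, -3.3]
opening: 0.266
grip_force: 24.2
[ 0.452 -0.127 -0.801  1.696 -0.043  1.37  -1.857] [0.48793874 0.17681351 0.34130769]
tool d [-0.0057 -0.0046  0.0001] rows>= 0.2
rotvec [0.0005 0.0032 0.0008] then d [-0.0057 -0.0046  0.0001]
```

```bash
python3 shift.py '[[0,0,0,-0.002,-0.002,0.004,0.1],[0,0,0,-0.003,-0.002,0.008,0.1],[0,0,0,-0.004,0,0.012,0.1],[0,0,0,-0.0026,0,0.015,0.1],[0,0,0,-0.0026,0,0.015,0.1],[0,0,0,-0.0026,0,0.015,0.1],[0,0,0,-0.0026,0,0.015,0.1],[0,0,0,-0.0026,0,0.015,0.1]]'
python3 shift.py '[[0,0,0,-0.0026,0,0.014,0.1],[0,0,0,-0.0017,0,0.009,0.1],[0,0,0,-0.0008,0,0.005,0.1],[0,0,0,0,0,0,0.1],[0,0,0,0,0,0,0.1]]'
python3 - <<'E'
from h import *
from bench import arm, eyes
import cv2
Rt=toolR(YAW,np.radians(10));z=Rt.as_matrix()[:,2]
s=arm.state();print(s['joint_positions'].round(3),s['tcp_pos'])
g=s['tcp_pos']-.016*R.from_quat(s['orientation']).as_matrix()[:,2]-O;print('tray est rail',g@ex+.017,g@ey,g[2]-.156)
go(rail(-.10-.017,Ys,.07+.156)+.016*z,Rt)
for n in('top','scene'):
    cv2.imwrite(f'pics/{n}6.png',eyes.snapshot(n)['img'][...,::-1])
a=cv2.imread('pics/top6.png')[190:260,225:295];b=cv2.imread('pics/scene6.png')[230:370,200:340]
f=lambda x:cv2.resize(x,(400,400) if len(x)<100 else (400,400),interpolation=cv2.INTER_CUBIC)
cv2.imwrite('pics/m6.png',np.hstack([f(a),f(b)]))
E
```

```text
time: 18.48
tcp_pos: [0.4822, 0.1805, 0.2385]
orientation: [0.996, 0.03, 0.085, -0.002]
ft_force: [-0.2, -0.0, -3.6]
opening: 0.265
grip_force: 24.2
time: 18.9
tcp_pos: [0.4828, 0.1809, 0.2119]
orientation: [0.996, 0.031, 0.086, -0.002]
ft_force: [0.4, 0.7, -3.7]
opening: 0.262
grip_force: 24.2
[ 0.438 -0.07  -0.847  1.915  0.007  1.112 -1.925] [0.48275882 0.18091085 0.21189542]
tray est rail -0.09932592792230488 0.19614152805692267 0.071659755203205
tool d [-0.0009 -0.0002  0.0015] rows>= 0.0
rotvec [0.0002 0.0027 0.0008] then d [-0.0009 -0.0002  0.0015]
```

View pics/m6.png

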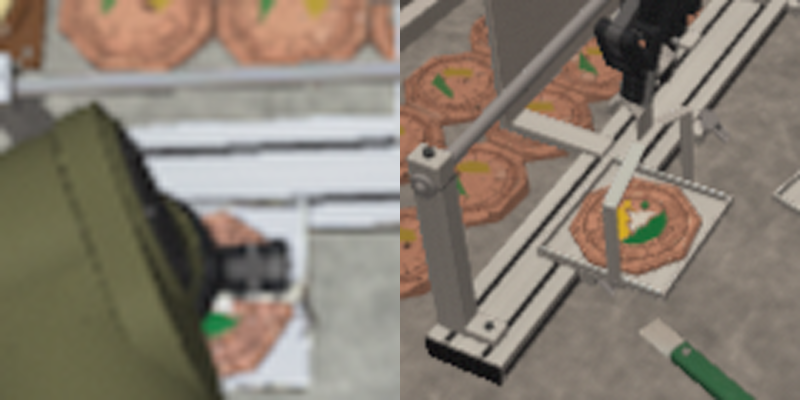

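Run:
```python
from h import *
S=lambda x,y:(200+x/2.857-.35,230+y/2.857-.35)
T=lambda x,y:(225+x/5.714-.45,190+y/5.714-.45)
def rc(p): d=p-O;return np.round([d@ex,d@ey],4)
for c in [(140,250),(267,295),(333,198)]: print('s',rc(plane('scene',*S(*c),.0765)))
for c in [(308,198),(310,388)]: print('t',rc(plane('top',*T(*c),.0765)))
```

```text
s [-0.0481  0.2466]
s [-0.1506  0.2445]
s [-0.1494  0.1379]
t [-0.0455  0.1397]
t [-0.1514  0.1417]
```

```bash
python3 shift.py '[[0,0,0,0.004,0,0.0007,0.1],[0,0,0,0.008,0,0.0014,0.1],[0,0,0,0.0118,0,0.002,0.1],[0,0,0,0.0118,0,0.002,0.1],[0,0,0,0.0118,0,0.002,0.1],[0,0,0,0.0118,0,0.002,0.1],[0,0,0,0.0118,0,0.002,0.1],[0,0,0,0.0118,0,0.002,0.1]]'
python3 shift.py '[[0,0,0,0.008,0,0.0014,0.1],[0,0,0,0.004,0,0.0007,0.1],[0,0,0,0,0,0,0.1],[0,0,0,0,0,0,0.1]]'
cat >> h.py <<'E'
def est():
    from bench import arm, eyes
    s=arm.state();g=s['tcp_pos']-.016*R.from_quat(s['orientation']).as_matrix()[:,2]-O
    print('tray est rail',np.round([g@ex+.017,g@ey,g[2]-.156],4),'F',np.round(s['ft_force'],1))
E
python3 -c "
from h import *
est();go([0,0,0],toolR(YAW,np.radians(10)))"
```

```text
time: 19.67
tcp_pos: [0.5682, 0.1857, 0.2119]
orientation: [0.996, 0.03, 0.086, -0.003]
ft_force: [-0.4, -0.3, -3.9]
opening: 0.268
grip_force: 24.2
time: 20.0
tcp_pos: [0.5784, 0.1869, 0.2117]
orientation: [0.996, 0.031, 0.085, -0.003]
ft_force: [-0.4, 0.2, -3.7]
opening: 0.264
grip_force: 24.2
tray est rail [-0.0035  0.1963  0.0714] F [-0.4  0.2 -3.7]
tool d [-0.6161  0.1511  0.1086] rows>= 15.4
rotvec [-0.      0.0039  0.0008] then d [-0.6164  0.1516  0.1062]
```

```bash
python3 shift.py '[[0,0,0,0.0032,0,0.0006,0.1],[0,0,0,-0.0007,0,0.004,0.1],[0,0,0,-0.0009,0,0.005,0.1],[0,0,0,-0.0009,0,0.005,0.1],[0,0,0,-0.0009,0,0.005,0.1],[0,0,0,-0.0005,0,0.003,0.1],[0,0,0,0,0,0,0.1]]'
python3 -c "
from h import *
est()"
```

```text
time: 20.58
tcp_pos: [0.581, 0.1866, 0.1882]
orientation: [0.996, 0.031, 0.085, -0.002]
ft_force: [-0.7, 0.4, -4.2]
opening: 0.261
grip_force: 24.2
tray est rail [-0.0009  0.1959  0.048 ] F [-0.7  0.4 -4.2]
```

```bash
python3 shift.py '[[0,0,0,-0.0002,0,0.0015,0.1],[0,0,0,-0.0002,0,0.001,0.1],[0,0,0,0,0,0,0.1]]'
python3 -c "
from h import *
est()"
```

```text
time: 20.83
tcp_pos: [0.5818, 0.187, 0.1869]
orientation: [0.996, 0.031, 0.086, -0.002]
ft_force: [0.5, -0.6, -3.9]
opening: 0.267
grip_force: 24.2
tray est rail [-1.000e-04  1.962e-01  4.670e-02] F [ 0.5 -0.6 -3.9]
```

```bash
for i in 1 2; do python3 shift.py '[[0,0,0,-0.0003,0,0.0015,0.1],[0,0,0,0,0,0,0.1],[0,0,0,0,0,0,0.1]]' | sed -n '2p;4p'; done
python3 -c "
from h import *
est()"
```

```text
tcp_pos: [0.5818, 0.1869, 0.1854]
ft_force: [0.2, -0.2, -4.2]
tcp_pos: [0.582, 0.1871, 0.1847]
ft_force: [-1.2, -1.0, 1.8]
tray est rail [1.000e-04 1.963e-01 4.440e-02] F [-1.2 -1.   1.8]
```

```bash
python3 shift.py '[[0,0,0,0,0,0,0.28],[0,0,0,0,0,0,0.32],[0,0,0,0,0,0,0.4],[0,0,0,0,0,0,0.5],[0,0,0,0,0,0,0.6],[0,0,0,0,0,-0.008,0.6],[0,0,0,0,0,-0.02,0.6],[0,0,0,0,0,-0.03,0.6]]' 22
python3 shift.py '[[0,0,0,-0.01,0,-0.03,0.6],[0,0,0,-0.03,0,-0.02,0.6],[0,0,0,-0.03,0,0,0.6],[0,0.08,0,-0.02,0,0,0.6],[0,0.08,0,0,0,0,0.6],[0,0.08,0,0,0,0,0.6],[0,0.08,0,0,0,0,0.6],[0,0.08,0,0,0,0,0.6]]'
python3 - <<'E'
from h import *
from bench import arm, eyes
import cv2
print(arm.state()['joint_positions'].round(3))
t=tcp_for(rail(0,Ys,.045),YAW);Rt=toolR(YAW);print(t)
go(t-.06*Rt.as_matrix()[:,2],Rt)
for n in('top','scene'):
    cv2.imwrite(f'pics/{n}7.png',eyes.snapshot(n)['img'][...,::-1])
E
```

```text
time: 22.0
tcp_pos: [0.5703, 0.1856, 0.2394]
orientation: [0.996, 0.031, 0.083, -0.002]
ft_force: [1.7, -0.2, 0.3]
opening: 0.601
grip_force: 0.0
time: 22.67
tcp_pos: [0.4741, 0.1759, 0.2813]
orientation: [0.979, 0.027, 0.204, 0.001]
ft_force: [-0.1, -0.3, 0.9]
opening: 0.599
grip_force: 0.0
[-0.014 -0.302 -0.43   2.017  0.049  1.024 -1.985]
[0.58832263 0.18746787 0.18789357]
tool d [ 0.0559 -0.0059  0.0726] rows>= 2.2
rotvec [ 0.0146  0.2001 -0.0015] then d [ 0.0403 -0.0047  0.0823]
```

```bash
python3 shift.py '[[0,0,0,0.025,0,0,0.6],[0,0,0,0.025,0,0,0.6],[0,0.05,0,0,0,0,0.6],[0.007,0.05,0,0,0,0,0.6],[0.007,0.05,0,0,0,0,0.6],[0,0.05,0,0,0,0,0.6],[0,0,0,0,0,0,0.6],[0,0,0,0,0,0,0.6]]'
python3 - <<'E'
from h import *
from bench import arm, eyes
print(arm.state()['joint_positions'].round(3))
t=tcp_for(rail(0,Ys,.045),YAW);Rt=toolR(YAW);print(t)
go(t-.05*Rt.as_matrix()[:,2],Rt)
E
```

```text
time: 23.43
tcp_pos: [0.5223, 0.1817, 0.3021]
orientation: [0.957, 0.03, 0.289, -0.008]
ft_force: [0.4, 0.6, 1.2]
opening: 0.599
grip_force: 0.0
[-0.251 -0.301 -0.245  2.051  0.223  0.86  -2.115]
[0.58832263 0.18746787 0.18789357]
tool d [-0.0092 -0.0018  0.0818] rows>= 2.0
rotvec [0.0005 0.0247 0.0015] then d [-0.0113 -0.0017  0.0815]
```

```bash
python3 shift.py '[[0,0,0,0,0,0.025,0.6],[0,0,0,0,0,0.025,0.6],[0,0.012,0,-0.004,0,0.02,0.6],[0,0.012,0,-0.004,0,0,0.6],[0,0,0,0,0,0,0.6],[0,0,0,0,0,0,0.6]]'
python3 - <<'E'
from h import *
from bench import arm, eyes
print(arm.state()['joint_positions'].round(3))
t=tcp_for(rail(0,Ys,.045),YAW);Rt=toolR(YAW)
go(t,Rt)
E
```

```text
time: 23.93
tcp_pos: [0.5555, 0.1809, 0.2402]
orientation: [0.953, 0.027, 0.301, -0.008]
ft_force: [-0.1, 0.3, 0.5]
opening: 0.598
grip_force: 0.0
[-0.22  -0.202 -0.266  2.112  0.311  0.687 -2.197]
tool d [-0.0029 -0.0048  0.0618] rows>= 1.5
rotvec [ 0.0037 -0.0009 -0.0027] then d [-0.0029 -0.0046  0.0619]
```

```bash
python3 shift.py '[[0.004,0,-0.003,-0.003,-0.0045,0,0.6],[0,0,0,0,0,0.015,0.6],[0,0,0,0,0,0.015,0.6],[0,0,0,0,0,0.015,0.6],[0,0,0,0,0,0.01,0.6],[0,0,0,0,0,0.004,0.6],[0,0,0,0,0,0,0.6],[0,0,0,0,0,0,0.6]]'
python3 -c "
from h import *
est();go(tcp_for(rail(0,Ys,.045),YAW),toolR(YAW))"
```

```text
time: 24.6
tcp_pos: [0.5862, 0.1888, 0.1894]
orientation: [0.953, 0.03, 0.301, -0.01]
ft_force: [0.3, 0.0, 0.2]
opening: 0.6
grip_force: 0.0
tray est rail [-0.0021  0.1977  0.0465] F [0.3 0.  0.2]
tool d [0.0008 0.0015 0.0024] rows>= 0.1
rotvec [-0.0018 -0.0002  0.0022] then d [0.0008 0.0015 0.0024]
```

```bash
python3 shift.py '[[0,0,0,0.001,0.0015,0.001,0.5],[0,0,0,0,0,0,0.4],[0,0,0,0,0,0,0.32],[0,0,0,0,0,0,0.28],[0,0,0,0,0,0,0.2],[0,0,0,0,0,0,0.1],[0,0,0,0,0,0,0.1]]' 22
python3 -c "
from h import *
est();go(tcp_for(rail(0,Yp,.045),YAW),toolR(YAW))"
```

```text
time: 25.18
tcp_pos: [0.5876, 0.1873, 0.189]
orientation: [0.953, 0.03, 0.301, -0.01]
ft_force: [-3.7, -1.2, 4.5]
opening: 0.266
grip_force: 23.0
tray est rail [-0.0007  0.1961  0.0461] F [-3.7 -1.2  4.5]
tool d [-0.0004  0.1788  0.001 ] rows>= 4.3
rotvec [-0.0016 -0.0002  0.0022] then d [-0.      0.1788  0.0013]
```

```bash
python3 shift.py '[[0,0,0,0.0003,0.003,-0.0004,0.1],[0,0,0,0.0003,0.006,-0.0004,0.1],[0,0,0,0,0.009,0,0.1],[0,0,0,0,0.01,0,0.1],[0,0,0,0,0.01,0,0.1],[0,0,0,0,0.01,0,0.1],[0,0,0,0,0.01,0,0.1]]'
python3 -c "
from h import *
est();go(tcp_for(rail(0,Yp,.045),YAW),toolR(YAW))"
```

```text
time: 25.77
tcp_pos: [0.5911, 0.1289, 0.1891]
orientation: [0.953, 0.03, 0.3, -0.01]
ft_force: [-0.3, 2.6, -0.7]
opening: 0.266
grip_force: 22.4
tray est rail [-0.0008  0.1377  0.0462] F [-0.3  2.6 -0.7]
tool d [-0.0003  0.1204  0.0012] rows>= 2.9
rotvec [-0.0023  0.0007  0.0023] then d [-0.      0.1204  0.0014]
```

```bash
python3 shift.py '[[0,0,0,0,0.01,0,0.1],[0,0,0,0,0.01,0,0.1],[0,0,0,0,0.01,0,0.1],[0,0,0,0,0.01,0,0.1],[0,0,0,0,0.01,0,0.1],[0,0,0,0,0.01,0,0.1],[0,0,0,0,0.01,0,0.1],[0,0,0,0,0.01,0,0.1]]'
python3 -c "
from h import *
est();go(tcp_for(rail(0,Yp,.045),YAW),toolR(YAW))"
```

```text
time: 26.43
tcp_pos: [0.5959, 0.0495, 0.189]
orientation: [0.953, 0.03, 0.3, -0.01]
ft_force: [-1.2, 4.1, 0.7]
opening: 0.266
grip_force: 22.6
tray est rail [-0.0008  0.0581  0.0461] F [-1.2  4.1  0.7]
tool d [-0.0001  0.0408  0.0013] rows>= 1.0
rotvec [-0.0025  0.0011  0.0025] then d [0.     0.0408 0.0014]
```

```bash
python3 shift.py '[[0,0,0,0,0.01,0,0.1],[0,0,0,0,0.01,0,0.1],[0,0,0,0,0.008,0,0.1],[0,0,0,0,0.006,0,0.1],[0,0,0,0,0.003,0,0.1],[0,0,0,0,0,0,0.1],[0,0,0,0,0,0,0.1]]'
python3 -c "
from h import *
est();go(tcp_for(rail(0,Yp,.045),YAW),toolR(YAW))"
```

```text
time: 27.02
tcp_pos: [0.5982, 0.0117, 0.189]
orientation: [0.953, 0.03, 0.3, -0.009]
ft_force: [-3.0, 0.1, 1.6]
opening: 0.264
grip_force: 22.9
tray est rail [-0.0007  0.0203  0.0462] F [-3.   0.1  1.6]
tool d [-0.      0.003   0.0014] rows>= 0.1
rotvec [-0.0006  0.0016  0.0019] then d [-0.      0.003   0.0014]
```

```bash
python3 shift.py '[[0,0,0,0,0.002,0,0.1],[0,0,0,0,0.0015,0,0.1],[0,0,0,0,0,0,0.1],[0,0,0,0,0,0,0.1]]'
python3 -c "
from h import *
est()"
```

```text
time: 27.35
tcp_pos: [0.5984, 0.01, 0.1891]
orientation: [0.953, 0.031, 0.3, -0.01]
ft_force: [-3.2, 3.7, 2.0]
opening: 0.265
grip_force: 23.0
tray est rail [-0.0007  0.0185  0.0462] F [-3.2  3.7  2. ]
```

```bash
python3 shift.py '[[0,0,0,0,0,0,0.28],[0,0,0,0,0,0,0.32],[0,0,0,0,0,0,0.4],[0,0,0,0,0,0,0.5],[0,0,0,0,0,0,0.6],[0,0,0,0,0,0,0.6],[0,0,0,0,0,-0.01,0.6],[0,0,0,0,0,-0.02,0.6]]'
python3 shift.py '[[0,0,0,0,0,-0.03,0.6],[0,0,0,0,0,-0.03,0.6],[0,0,0,0,0,-0.03,0.6],[0,0,0,0,0,-0.03,0.6],[0,0,0,0,0,0,0.6]]'
python3 - <<'E'
from h import *
from bench import arm, eyes
import cv2
print(arm.state()['joint_positions'].round(3))
for n in('top','scene'):
    im=np.mean([eyes.snapshot(n)['img'].astype(float) for _ in range(3)],0)[...,::-1];cv2.imwrite(f'pics/{n}8.png',im)
b=cv2.imread('pics/scene8.png')[185:305,255:375];a=cv2.imread('pics/top8.png')[180:260,290:410]
cv2.imwrite('pics/m8.png',np.hstack([cv2.resize(b,(480,480),interpolation=cv2.INTER_CUBIC),cv2.copyMakeBorder(cv2.resize(a,(320,480*320//480*2//3),interpolation=cv2.INTER_CUBIC),0,480-213,0,0,0)]))
E
```

```text
time: 28.02
tcp_pos: [0.5804, 0.0077, 0.212]
orientation: [0.954, 0.03, 0.298, -0.009]
ft_force: [-0.7, 0.1, 1.1]
opening: 0.596
grip_force: 0.0
time: 28.43
tcp_pos: [0.5622, -0.0052, 0.2898]
orientation: [0.957, 0.024, 0.291, -0.008]
ft_force: [0.5, -0.1, 0.6]
opening: 0.599
grip_force: 0.0
[ 0.044 -0.302 -0.06   2.083 -0.052  0.771 -1.513][ WARN:0@3.430] global loadsave.cpp:1063 imwrite_ Unsupported depth image for selected encoder is fallbacked to CV_8U.
```

View pics/m8.png

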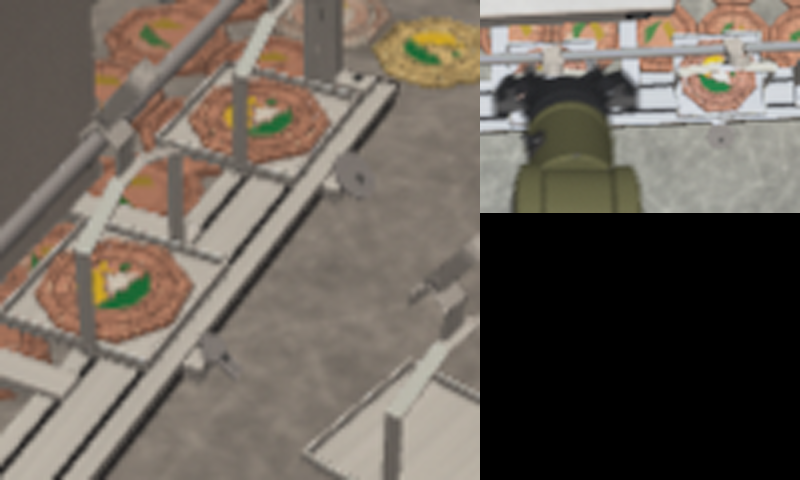

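Run:
```python
from h import *
def rc(p): d=p-O;return np.round([d@ex,d@ey],4)
for k,L in {'fresh':[(0,312),(145,367),(228,262),(78,222)],'hung':[(158,135),(288,185),(365,92),(222,64)]}.items():
    q=[rc(plane('scene',255+x/4-.375,185+y/4-.375,.051)) for x,y in L];print(k,*q,'mean',np.mean(q,0))
# hung grip from top: tile scale 320/120
print(rc(plane('top',290+(735-480)/2.667-.3,180+50/2.667-.3,.201)), rc(plane('top',290+(552-480)/2.667-.3,180+58/2.667-.3,.201)))
```

```text
fresh [0.051  0.0666] [-0.0515  0.0725] [-0.0511 -0.0365] [ 0.0534 -0.0316] mean [0.00045 0.01775]
hung [ 0.0532 -0.1394] [-0.0502 -0.1259] [-0.0519 -0.2482] [ 0.0539 -0.2371] mean [ 0.00125 -0.18765]
[-0.0116 -0.1832] [-0.0113  0.0166]
```

```bash
python3 -c "
from bench import arm, eyes
print(arm.state()['ft_force'].round(1),arm.state()['dq'].round(2),arm.sign_off())"
```

```text
the job is handed in; nothing more can be done
[ 0.7 -0.2 -0.4] [-0.  0. -0. -0.  0.  0. -0.] None
```

I've handed the job in at about 29 s of the 64 s: the cured tray hangs within about 3 mm of the round marker and the fresh tray within about 2 mm of the pointed marker. Both medals are in their trays, grip stayed near 24 N, and nothing else was touched as far as the pictures show. One possible snag: joint 2 read −0.301 to −0.302 against its −0.30 limit a few times, including at hand-in.

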